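Level the sink-side shelf

TASK

Slide the cover of the low cream shelf fully shut over its cutlery well, then stand the orange spirit level upright and lengthwise in the middle of the shut cover and let go of it. Next turn the black knob of the shelf's screw foot until the level's bubble stays between its two lines, and finally press the level firmly down on the cover from above and finish while still pressing, bubble between the lines, so that the lock nut can be tightened. Leave the other things where they are.

Things in the scene. Friction and masses are not known exactly. Their poses are not given: they have to be found in the camera images.
- rack: Low cream shelf fixed on the worktop; origin on the worktop under the middle of its deck (380 mm long along y, 150 mm wide, top 85 mm high). The deck tilts on two fixed feet at its -y end; beyond its +y end a bracket (46 mm wide, lock nut up to 85 mm high) rides on the screw foot, whose end starts 2 to 4 mm too low. Its +y half is an open cutlery well, 185 by 104 mm, under the sliding cover.
- cover_pull (a point): Centre of the black upright pull at the -y end of the stainless sliding cover: a bar 60 mm long (x), 10 mm thick (y), 26 mm high on the cover's 4 mm plate (plate top 89 mm, pull top 115 mm above the worktop). Axes as the shelf's.
- cover (a joint): How far the sliding stainless cover (120 by 205 mm) is open, in m: 0 = fully shut against its stop, 0.12 = fully open. It shuts towards the shelf's +y (towards the knob), takes about 2 N to slide and stays where it is left.
- cover_mid (a point): Point on the cover's top at the middle of its free area, where the middle of the level is to stand; it moves with the cover. The free area is 185 mm long (y) from the pull to the far edge; low rail lips (4 mm) run along both sides, 55 mm from this point. Axes as the shelf's.
- knob_mid (a point): Centre of the black fluted round knob on the screw foot: 42 mm in diameter, 30 mm high, axis upright, underside 99 mm above the worktop. Clockwise from above raises the knob end of the deck: bubble of a level lying lengthwise moves 4.5 mm per rad towards the knob. Starts 1.5 to 2.6 rad short of level, so several grasps. Friction 0.1 N m; it stays where left.
- level: Orange spirit level, a bar 160 mm long (x), 24 mm wide (y), 40 mm high, about 0.3 kg, loose on the worktop; origin at the centre of its underside. The middle of its top has a notch 54 mm long with a yellow-green vial (16 mm thick, its top 3 mm below the level's top); the end blocks beside it are flat.
- level_mid (a point): Centre of the spirit level, 20 mm above its underside; x along its length, z up. To be gripped across its 24 mm width.
- bubble (a joint): Position of the pale bubble (16 mm long) along the level's x, in m: 0 = centred between the vial's two black lines (23 mm apart); it floats to the higher end and settles in about a second. It is between the lines within 3 mm either way; the end stops are at 14 mm.
- mug: blue mug, 80 mm across, 85 mm high, bystander; origin under its centre
- screwdriver: screwdriver lying on the worktop, bystander
- wrench: spanner lying on the worktop, 150 mm long, bystander
- spice_jar: spice jar with red cap, 48 mm across, 85 mm high, bystander
- salt_jar: salt jar with white cap, 52 mm across, 75 mm high, bystander
- bowl: white bowl, 120 mm across, 50 mm high, bystander
- soap: green soap bottle, 60 mm across, 170 mm high, bystander
Things that resemble listed ones, but are neither listed nor needed, are in the scene too. Several things have the shape of the level; the one meant has the colours described above.

How it is judged:
By the outcome, as a careful person would: the job done as asked, in the order asked, and still so for the second after the job is handed in, while the arm keeps its last pose, push and grip.
It also fails if it takes over 72 s, if anything falls off the work surface, if the arm or the gripper's body presses on something with over 40 N, if the wrist force passes 120 N, or if a joint passes its speed limit or range.

ROBOT

A 6-joint arm with a two-finger parallel gripper is mounted at the origin on the work surface. World frame = base frame: x ahead of the robot, y to its left, z up, the work surface at z = 0. Lengths are in mm, angles in rad, forces in N, time in s.
With the tool pointing down it reaches from about 275 to 1000 mm from the base axis. Payload 8.4 kg.
Tool frame: the origin (TCP) lies midway between the tips of the shut fingers; the grasp point (between the pads) lies 19 mm behind it; z points along the fingers, y is the line along which they close (so a half turn about z gives the same grasp; the last joint's range is limited). The gripper opens to 85 mm and grips with 20 to 120 N. Pads are 22 mm wide; open, the fingers measure 114 mm over their backs; the gripper's body (76 mm by 85 mm) begins 54 mm behind the grasp point. The pads swing forward as they close: fully open they stand 13 mm farther back than shut.
Start: joints at [-1.351, 0.353, 1.633, -0, 1.155, -0.002], TCP at [137.489, -609.692, 231.281] pointing down, gripper open.
Joint ranges: [-2.63, 2.63], [-0.92, 2.1], [0.06, 2.66], [-1.3, 4.44], [0, 2.69], [-3.02, 3.02]. Speed limits (rad/s): [2.22, 2.22, 2.79, 3.14, 3.14, 3.14].

INTERFACE

Orientations are given as [roll, pitch, yaw] about the fixed x, y, z axes, in that order (R = Rz(yaw) Ry(pitch) Rx(roll)).
In Python, from rig import telemetry, optics, r gives the robot as it stands.
- The arm moves only by the tool play_rows, never from a script. Its arguments are lists of equal length, an entry for each row: "dp": the shift along the tool's x, y, z in units of 40 mm (1.0 is 40 mm), a list of three; "rot": the turn, a rotation vector about the tool's x, y, z in units of 6 degrees (1.0 is 6 degrees), a list of three. In form: {"dp": [[tx, ty, tz], ...], "rot": [[ax, ay, az], ...]}. A call has 1 to 5 rows; each row is the pose to reach, as a shift and turn from the pose commanded when the call began, along the tool's axes at that moment; what a row does not reach only later rows make up. A row lasts 1/12 s, in which the tool goes at most 41.7 mm and 7.16 degrees, less where a joint would pass 70% of its speed; a pose out of reach is approached as far as the arm can. A call with a gripper value outside its range is refused whole. "fingers" is the opening, from 0 (shut) to 1 (fully open), set as the call begins (left out, the last holds). The fingers move at their own pace and stop on an object; "grip_force" is the grip in N (left out, the last holds). Time passes only in rows, so rows that repeat a pose let the fingers close. It gives the time, the measured TCP pose, the force, the opening and the grip force at its end, in the units of the state.
- telemetry.sense(): the state, without advancing time (a new reading comes with each control period).
- optics.grab_frame(name): name is "scene" or "top"; returns a dict with "color" (400x640x3 uint8, red, green, blue), "mtx" (3x3 intrinsics, pixels), "D" ([k1, k2, p1, p2, k3] as OpenCV has them; the pictures are not rectified), "R" (3x3) and "t" (3): a world point X has camera coordinates R X + t. Camera axes: x right, y down, z forward; pixel columns grow to the right and rows downward; lengths in mm; the calibration is good to about 2 mm. A picture is of the moment at which its call begins. There is no depth.
- r.sign_off(): hands the job in; it is judged then, once.
The state is a dict: "clock": time; "qpos": joint angles; "qvel": joint speeds; "joint_efforts": joint torques, N m; "eef_pos": TCP position; "tcp_rot": TCP orientation; "contact_force": force on the tool from outside, world axes, zero at the start; "wrist_torque": the same for the moment, N m; "opening": opening from 0.0 (shut) to 1.0 (fully open); "grasp_force": force on a finger pad.
Only numpy, scipy, OpenCV 4.12 (cv2) and the standard library are available. Lean on these libraries where they do the work, as an engineer would, in place of code of your own. Each camera call takes 0.05 s, during which the arm holds its last target. There are 200 camera calls.

## Working session

There is one attempt and no reset: what is moved stays moved. The work goes in short steps, Python scripts to look and compute and a tool call to move; the robot and the scene stay as the last step left them, time stands still between calls to the robot, and variables do not carry over. Pictures are saved under pics/ and viewed, at most 10 in all, crops included, and the job is handed in when it is done.

Besides the shell and the picture viewer there is one more tool, called after "Emit:" as a command line: name --argument value ..., lists and objects as JSON in quotes. play_rows: Moves the arm, as the interface text tells. Its arguments: {"type":"object","properties":{"dp":{"type":"array"},"rot":{"type":"array"},"fingers":{"type":"number"},"grip_force":{"type":"number"}},"required":["dp","rot"]}

```bash
mkdir -p pics; ls; python3 - <<'E'
from rig import telemetry, optics, r
import cv2
for n in ("scene","top"):
    f=optics.grab_frame(n); cv2.imwrite(f"pics/{n}0.png",cv2.resize(f["color"][:,:,::-1],(800,500)))
    print(n,f["mtx"],f["D"],f["R"],f["t"])
print(telemetry.sense())
E
```

```text
pics
scene [[500.37040309   0.         308.37193409]
 [  0.         500.37040309 198.92789766]
 [  0.           0.           1.        ]] [-0.09455195  0.          0.          0.          0.        ] [[-0.67566094  0.73721155 -0.00119405]
 [ 0.57180042  0.52303647 -0.63204204]
 [-0.46532416 -0.42772888 -0.77493318]] [ 452.36211396 -174.47882845 1916.75816377]
top [[425.59858202   0.         320.76536817]
 [  0.         425.59858202 195.7016607 ]
 [  0.           0.           1.        ]] [-0.04822591  0.          0.          0.          0.        ] [[-0.01596033 -0.99986812  0.00300232]
 [-0.99661646  0.01566615 -0.08068584]
 [ 0.08062817 -0.00427993 -0.99673506]] [ -81.64626454  543.94166648 1298.02363498]
{'clock': 0.1, 'qpos': array([-1.35141967e+00,  3.53598314e-01,  1.63408410e+00,  2.58407721e-06,
        1.15521802e+00, -2.42912131e-03]), 'qvel': array([ 0.00122469,  0.00156038, -0.00439403, -0.00116828, -0.00020902,
        0.00169716]), 'joint_efforts': array([ 1.60922729e-03, -6.06359982e+01, -3.42819893e+01, -1.77912528e-05,
        3.92338901e-03, -1.65126323e-05]), 'eef_pos': array([ 137.37994633, -609.25384565,  230.61421839]), 'tcp_rot': array([-3.14028488e+00, -5.53950349e-06,  2.21804730e-01]), 'contact_force': array([-0.40741365,  0.96814227, -0.0582291 ]), 'wrist_torque': array([-0.01260093, -0.01306361, -0.01017683]), 'grasp_force': 0.0, 'opening': 0.9988913149290288}
```

View pics/scene0.png

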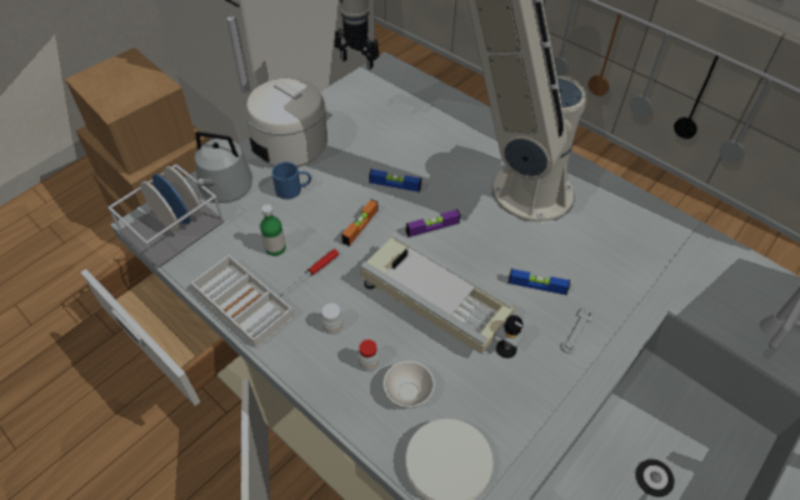

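View pics/top0.png

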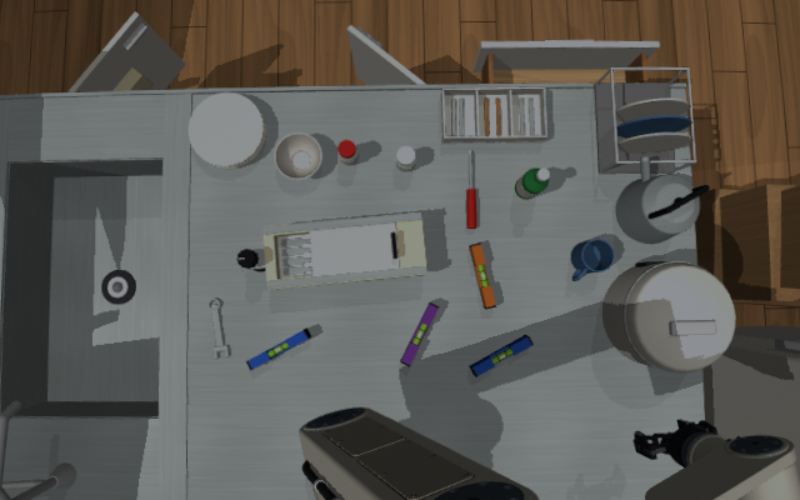

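The scene view shows the shelf (about 440,290), the orange level (360,222) and the knob (513,328). In the top view the shelf spans (265..425, 215..290), the knob is at (248,260), the pull at (396,245) and the orange level at (482,275). Next I'll enlarge the top view.

```bash
cat > h.py <<'E'
from rig import telemetry, optics, r
import cv2, numpy as np
def world(f,uv,z):
    n=cv2.undistortPoints(np.array([[uv]],float),f["mtx"],f["D"])[0,0]
    d=f["R"].T@np.array([n[0],n[1],1.]); c=-f["R"].T@f["t"]
    return c+d*(z-c[2])/d[2]
def proj(f,X): return cv2.projectPoints(np.array([X],float),cv2.Rodrigues(f["R"])[0],f["t"],f["mtx"],f["D"])[0][0,0]
def crop(f,name,x0,y0,w,h,k):
    im=cv2.resize(f["color"][y0:y0+h,x0:x0+w,::-1],None,fx=k,fy=k,interpolation=cv2.INTER_CUBIC)
    cv2.imwrite(name,im)
E
python3 - <<'E'
from h import *
f=optics.grab_frame("top"); crop(f,"pics/c1.png",185,165,220,90,3.6)
E
```

```text
(no output)
```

View pics/c1.png

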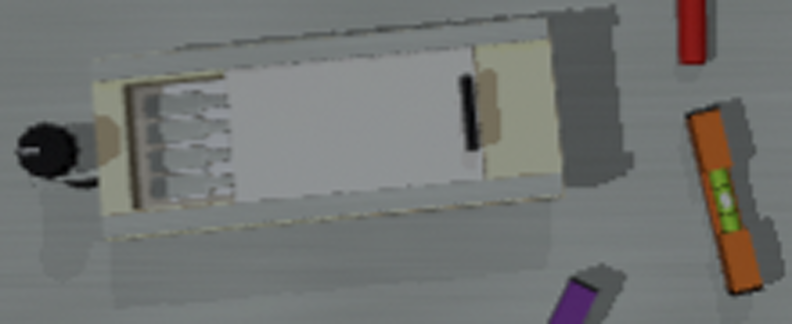

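```bash
python3 - <<'E'
from h import *
f=optics.grab_frame("top"); np.set_printoptions(precision=1,suppress=True)
W=lambda x,y,z: world(f,(185+(x+.5)/3.6-.5,165+(y+.5)/3.6-.5),z)
print("cam",-f["R"].T@f["t"])
knob=W(47,150,129); print("knob",knob)
a,b=W(466,76,115),W(474,150,115); print("pull",a,b,(a+b)/2,np.linalg.norm(a-b))
C=[W(*p,85) for p in((93,58),(548,17),(562,197),(105,240))]
print("deck",*C,np.mean(C,axis=0)); print([np.linalg.norm(C[i]-C[i-1]) for i in range(4)])
yd=(C[0]+C[3]-C[1]-C[2])[:2]; print("rack yaw",np.arctan2(-yd[0],yd[1]))
v=knob-np.mean(C,axis=0); print("yaw by knob",np.arctan2(-v[0],v[1]),np.linalg.norm(v[:2]))
L=[W(*p,40) for p in((687,115),(717,107),(762,287),(732,294))]
print("lev",*L,np.mean(L,axis=0)); print([np.linalg.norm(L[i]-L[i-1]) for i in range(4)])
ld=(L[0]+L[1]-L[2]-L[3]); print("lev yaw",np.arctan2(ld[1],ld[0]))
E
```

```text
cam [ 436.1  -84.6 1337.9]
knob [509.1 261.8 129. ]
pull [564.2 -71.  115. ] [504.7 -76.5 115. ] [534.4 -73.8 115. ] 59.79389151220588
deck [587.2 236.8  85. ] [ 615.2 -139.    85. ] [ 466.8 -147.6   85. ] [437.4 226.3  85. ] [526.6  44.1  85. ]
[np.float64(150.16551060764903), np.float64(376.85561551844796), np.float64(148.6995451825843), np.float64(375.06771741646315)]
rack yaw 0.0764124576081816
yaw by knob 0.08034412180083661 218.41150971263409
lev [ 535.8 -257.7   40. ] [ 542.2 -283.4   40. ] [ 389.1 -317.4   40. ] [ 383.7 -291.8   40. ] [ 462.7 -287.6   40. ]
[np.float64(155.85467531329357), np.float64(26.562037392080903), np.float64(156.7896414098407), np.float64(26.130491716674353)]
lev yaw 0.21967903975975595
```

Emit:
play_rows --dp '[[0.73, -0.63, 0.1], [1.46, -1.26, 0.2], [2.19, -1.89, 0.3], [2.92, -2.52, 0.4], [3.65, -3.15, 0.5]]' --rot '[[0, 0, 0], [0, 0, 0], [0, 0, 0], [0, 0, 0], [0, 0, 0]]' --fingers 0.45

```text
clock: 0.62
eef_pos: [252.8, -453.1, 211.0]
tcp_rot: [-3.142, -0.0, 0.221]
contact_force: [0.2, -0.1, 0.2]
opening: 0.453
grasp_force: 0.0
```

Emit:
play_rows --dp '[[0.73, -0.63, 0.1], [1.46, -1.26, 0.2], [2.19, -1.89, 0.3], [2.92, -2.52, 0.4], [3.65, -3.15, 0.5]]' --rot '[[0, 0, 0], [0, 0, 0], [0, 0, 0], [0, 0, 0], [0, 0, 0]]'

```text
clock: 1.03
eef_pos: [367.6, -298.0, 191.2]
tcp_rot: [3.141, -0.0, 0.222]
contact_force: [1.3, -0.1, -0.2]
opening: 0.445
grasp_force: 0.0
```

Emit:
play_rows --dp '[[0.73, -0.63, 0.1], [1.46, -1.26, 0.2], [2.19, -1.89, 0.3], [2.92, -2.52, 0.4], [3.65, -3.15, 0.5]]' --rot '[[0, 0, 0.2], [0, 0, 0.5], [0, 0, 0.8], [0, 0, 1.1], [0, 0, 1.38]]'

```text
clock: 1.45
eef_pos: [482.4, -142.8, 171.2]
tcp_rot: [3.141, -0.0, 0.076]
contact_force: [-0.1, -0.9, 1.2]
opening: 0.447
grasp_force: 0.0
```

```bash
cat >> h.py <<'E'
from scipy.spatial.transform import Rotation as Ro
def to(x,y,z,yaw=None):
    """shift and turn (tool units) from the pose now to a tool-down pose"""
    s=telemetry.sense(); R=Ro.from_euler("xyz",s["tcp_rot"])
    g=Ro.from_euler("xyz",[np.pi,0,s["tcp_rot"][2] if yaw is None else yaw])
    print("pos",s["eef_pos"].round(1),"rot",s["tcp_rot"].round(3),"F",s["contact_force"].round(1),"q1,q6",s["qpos"][[0,5]].round(2),"open",round(s["opening"],3),"t",s["clock"])
    print("dp",(R.inv().apply(np.array([x,y,z])-s["eef_pos"])/40).round(3),"rot",(np.degrees((R.inv()*g).as_rotvec())/6).round(3))
E
python3 -c "
from h import *
to(534.4,-73.8,95,0.077)"
```

```text
pos [ 482.4 -142.8  171.2] rot [ 3.141 -0.     0.076] F [-0.1 -0.9  1.2] q1,q6 [-0.29  1.2 ] open 0.447 t 1.45
dp [ 1.425 -1.622  1.905] rot [ 0.001 -0.003 -0.011]
```

Emit:
play_rows --dp '[[0.6, -0.7, 0], [1.2, -1.4, 0.2], [1.42, -1.62, 0.9], [1.42, -1.62, 1.5], [1.42, -1.62, 1.9]]' --rot '[[0, 0, 0], [0, 0, 0], [0, 0, 0], [0, 0, 0], [0, 0, 0]]'

```text
clock: 1.87
eef_pos: [532.9, -74.2, 93.3]
tcp_rot: [-3.141, 0.002, 0.08]
contact_force: [-1.8, 0.2, 0.0]
opening: 0.444
grasp_force: 0.0
```

Emit:
play_rows --dp '[[0, 0, 0], [0, 0, 0], [0, 0, 0], [0, 0, 0], [0, 0, 0]]' --rot '[[0, 0, 0], [0, 0, 0], [0, 0, 0], [0, 0, 0], [0, 0, 0]]' --fingers 0 --grip_force 20

```text
clock: 2.28
eef_pos: [533.1, -75.7, 95.6]
tcp_rot: [-3.141, -0.0, 0.077]
contact_force: [1.1, 2.4, -10.7]
opening: 0.106
grasp_force: 24.5
```

```bash
python3 -c "
from h import *
to(534.4-.077*100,-73.8+99.7,95,0.077)
f=optics.grab_frame('scene');crop(f,'pics/c2.png',264,150,200,150,4)"
```

```text
pos [533.1 -75.7  95.6] rot [-3.141 -0.     0.077] F [  1.1   2.4 -10.7] q1,q6 [-0.14  1.35] open 0.106 t 2.2833
dp [ 0.036 -2.545  0.015] rot [-0.001 -0.002 -0.001]
```

View pics/c2.png

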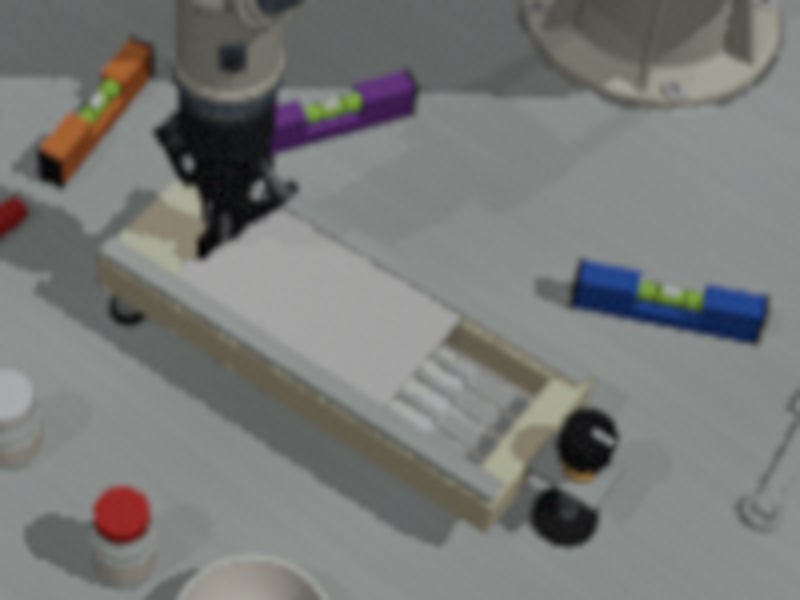

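The pull is gripped (opening 0.106, about 10 mm). The cover's far edge is still about 80 mm from the end of the well, so I'll slide it now.

Emit:
play_rows --dp '[[0, -0.3, 0], [0, -0.6, 0], [0, -0.9, 0], [0, -1.2, 0], [0, -1.5, 0]]' --rot '[[0, 0, 0], [0, 0, 0], [0, 0, 0], [0, 0, 0], [0, 0, 0]]'

```text
clock: 2.75
eef_pos: [528.3, -14.3, 95.3]
tcp_rot: [3.142, 0.0, 0.078]
contact_force: [1.2, -2.1, -12.9]
opening: 0.107
grasp_force: 24.4
```

Emit:
play_rows --dp '[[0, -0.06, 0], [0, -0.12, 0], [0, -0.18, 0], [0, -0.24, 0], [0, -0.3, 0]]' --rot '[[0, 0, 0], [0, 0, 0], [0, 0, 0], [0, 0, 0], [0, 0, 0]]'

```text
clock: 3.17
eef_pos: [527.5, -3.9, 95.2]
tcp_rot: [3.142, 0.001, 0.077]
contact_force: [-1.0, -1.4, -10.9]
opening: 0.114
grasp_force: 24.6
```

```bash
python3 -c "
from h import *
to(534.4-.077*100,-73.8+99.7,95,0.077)
f=optics.grab_frame('top');crop(f,'pics/c3.png',185,165,180,80,4.4)"
```

```text
pos [527.5  -3.9  95.2] rot [3.142e+00 1.000e-03 7.700e-02] F [ -1.   -1.4 -10.9] q1,q6 [-0.01  1.48] open 0.114 t 3.1667
dp [ 0.038 -0.744  0.005] rot [0.001 0.005 0.001]
```

View pics/c3.png

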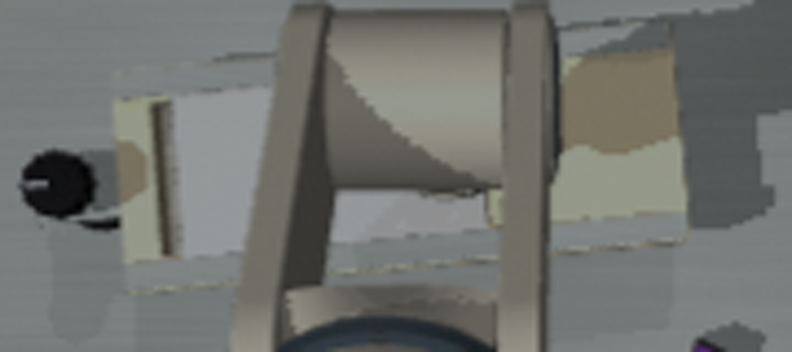

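The cover's far edge is at x≈172 px and the well's end at 155 px, which leaves about 12 mm or more. I'll creep to the stop.

Emit:
play_rows --dp '[[0, -0.06, 0], [0, -0.12, 0], [0, -0.18, 0], [0, -0.24, 0], [0, -0.28, 0]]' --rot '[[0, 0, 0], [0, 0, 0], [0, 0, 0], [0, 0, 0], [0, 0, 0]]'

```text
clock: 3.63
eef_pos: [526.6, 7.6, 95.2]
tcp_rot: [-3.142, 0.0, 0.077]
contact_force: [-1.0, -1.7, -11.5]
opening: 0.115
grasp_force: 24.5
```

Emit:
play_rows --dp '[[0, -0.03, 0], [0, -0.06, 0], [0, -0.09, 0], [0, -0.1, 0], [0, -0.1, 0]]' --rot '[[0, 0, 0], [0, 0, 0], [0, 0, 0], [0, 0, 0], [0, 0, 0]]'

```text
clock: 4.05
eef_pos: [526.2, 11.5, 95.2]
tcp_rot: [-3.141, 0.0, 0.077]
contact_force: [-2.2, -0.2, -12.9]
opening: 0.112
grasp_force: 24.3
```

Emit:
play_rows --dp '[[0, -0.04, 0], [0, -0.08, 0], [0, -0.11, 0], [0, -0.11, 0], [0, -0.11, 0]]' --rot '[[0, 0, 0], [0, 0, 0], [0, 0, 0], [0, 0, 0], [0, 0, 0]]'

```text
clock: 4.47
eef_pos: [525.9, 16.0, 95.1]
tcp_rot: [-3.141, 0.001, 0.077]
contact_force: [-1.8, 1.2, -13.7]
opening: 0.111
grasp_force: 24.1
```

Emit:
play_rows --dp '[[0, -0.03, 0], [0, -0.06, 0], [0, -0.07, 0], [0, -0.07, 0], [0, -0.07, 0]]' --rot '[[0, 0, 0], [0, 0, 0], [0, 0, 0], [0, 0, 0], [0, 0, 0]]'

```text
clock: 4.88
eef_pos: [525.7, 18.6, 95.1]
tcp_rot: [-3.141, 0.0, 0.077]
contact_force: [-3.3, -0.3, -15.9]
opening: 0.114
grasp_force: 23.9
```

Emit:
play_rows --dp '[[0, -0.03, 0], [0, -0.06, 0], [0, -0.07, 0], [0, -0.07, 0], [0, -0.07, 0]]' --rot '[[0, 0, 0], [0, 0, 0], [0, 0, 0], [0, 0, 0], [0, 0, 0]]'

```text
clock: 5.3
eef_pos: [525.5, 21.4, 95.1]
tcp_rot: [-3.141, 0.0, 0.077]
contact_force: [-2.1, -0.1, -17.1]
opening: 0.112
grasp_force: 23.7
```

Emit:
play_rows --dp '[[0, -0.03, 0], [0, -0.06, 0], [0, -0.07, 0], [0, -0.07, 0], [0, -0.07, 0]]' --rot '[[0, 0, 0], [0, 0, 0], [0, 0, 0], [0, 0, 0], [0, 0, 0]]'

```text
clock: 5.72
eef_pos: [525.5, 21.8, 95.2]
tcp_rot: [3.138, 0.0, 0.078]
contact_force: [-1.9, -16.9, -17.3]
opening: 0.11
grasp_force: 23.5
```

```bash
python3 -c "
from h import *
to(534.4-.077*100,-73.8+99.7,95,0.077)
f=optics.grab_frame('top');g=optics.grab_frame('scene')
a=cv2.resize(f['color'][165:235,190:260,::-1],(400,400));b=cv2.resize(g['color'][205:275,340:410,::-1],(400,400))
cv2.imwrite('pics/c4.png',np.hstack([a,b]))"
```

```text
pos [525.5  21.8  95.2] rot [3.138 0.    0.078] F [ -1.9 -16.9 -17.3] q1,q6 [0.04 1.54] open 0.11 t 5.7167
dp [ 0.038 -0.101  0.005] rot [0.034 0.003 0.014]
```

View pics/c4.png

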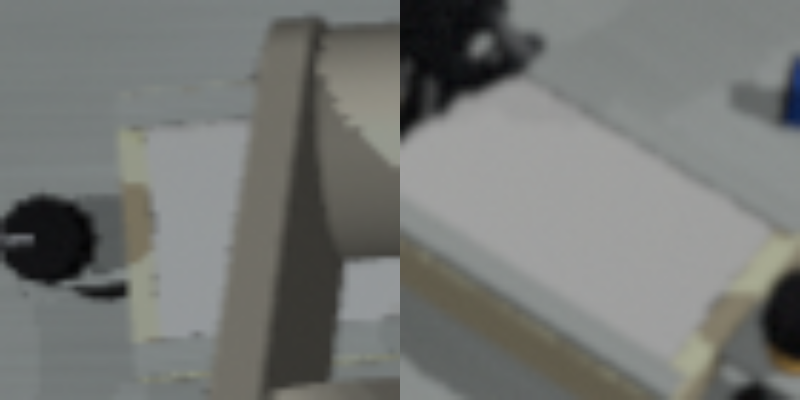

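The cover is at its stop (17 N against the push, the well no longer visible). I'll release and go to the level.

Emit:
play_rows --dp '[[0, 0.03, 0], [0, 0.03, 0], [0, 0.03, 0], [0, 0.03, 0]]' --rot '[[0, 0, 0], [0, 0, 0], [0, 0, 0], [0, 0, 0]]' --fingers 0.4

```text
clock: 6.15
eef_pos: [527.4, 23.3, 96.6]
tcp_rot: [-3.141, -0.004, 0.077]
contact_force: [0.4, -0.1, -0.2]
opening: 0.401
grasp_force: 0.0
```

Emit:
play_rows --dp '[[0, 0, -0.5], [0, 0, -1], [0, 0, -1.5], [0, 0.5, -1.8], [0, 1.3, -1.8]]' --rot '[[0, 0, 0], [0, 0, 0], [0, 0, 0], [0, 0, 0], [0, 0, 0]]'

```text
clock: 6.57
eef_pos: [532.3, -27.5, 171.0]
tcp_rot: [-3.142, -0.007, 0.08]
contact_force: [1.3, 0.2, 0.2]
opening: 0.4
grasp_force: 0.0
```

```bash
python3 -c "
from h import *
to(462.7,-287.6,100,0.22)
f=optics.grab_frame('top');u=proj(f,[525.5,21.8,95]);print(u)"
```

```text
pos [532.3 -27.5 171. ] rot [-3.142 -0.007  0.08 ] F [1.3 0.2 0.2] q1,q6 [-0.06  1.43] open 0.4 t 6.5667
dp [-2.268  6.343  1.759] rot [ 0.004 -0.065 -1.334]
[282.66764579 200.10625087]
```

Emit:
play_rows --dp '[[-0.3, 0.9, 0], [-0.6, 1.8, 0], [-0.9, 2.7, 0], [-1.25, 3.6, 0], [-1.6, 4.55, 0]]' --rot '[[0, 0, 0], [0, 0, 0], [0, 0, 0], [0, 0, 0], [0, 0, 0]]'

```text
clock: 7.03
eef_pos: [480.0, -216.7, 168.0]
tcp_rot: [3.141, -0.002, 0.078]
contact_force: [0.5, 0.1, 0.7]
opening: 0.401
grasp_force: 0.0
```

Emit:
play_rows --dp '[[-0.3, 0.8, 0.1], [-0.67, 1.6, 0.5], [-0.67, 1.79, 1.2], [-0.67, 1.79, 1.76], [-0.67, 1.79, 1.76]]' --rot '[[0, 0, -0.4], [0, 0, -0.8], [0, 0, -1.33], [0, 0, -1.33], [0, 0, -1.33]]' --fingers 0.55

```text
clock: 7.45
eef_pos: [456.7, -288.4, 93.7]
tcp_rot: [-3.138, 0.003, 0.215]
contact_force: [-1.3, 0.9, -0.4]
opening: 0.552
grasp_force: 0.0
```

```bash
python3 -c "
from h import *
to(462.7,-287.6,3,0.22)
f=optics.grab_frame('top');crop(f,'pics/c5.png',185,165,220,90,3.6)"
```

```text
pos [ 456.7 -288.4   93.7] rot [-3.138e+00  3.000e-03  2.150e-01] F [-1.3  0.9 -0.4] q1,q6 [-0.57  0.79] open 0.552 t 7.45
dp [0.158 0.021 2.267] rot [-0.033  0.03  -0.05 ]
```

View pics/c5.png

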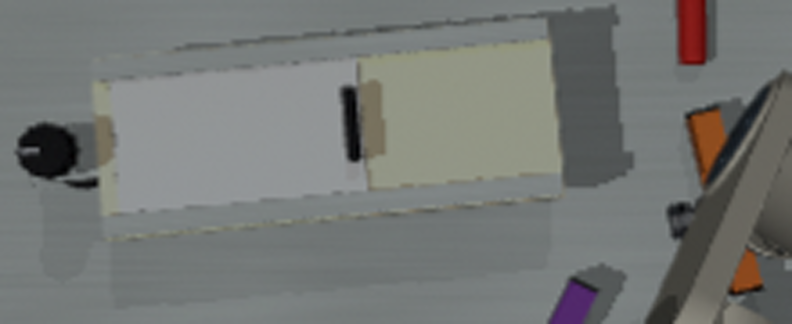

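The cover is shut: its far edge is at x≈110, the pull at (351,124), and no well shows. I'll descend onto the level and grip it.

Emit:
play_rows --dp '[[0.1, 0.02, 0.5], [0.15, 0.02, 1.1], [0.15, 0.02, 1.7], [0.15, 0.02, 2.1], [0.15, 0.02, 2.27]]' --rot '[[0, 0, 0], [0, 0, 0], [0, 0, 0], [0, 0, 0], [0, 0, 0]]'

```text
clock: 7.92
eef_pos: [465.2, -287.6, 5.7]
tcp_rot: [-3.141, 0.0, 0.217]
contact_force: [-0.3, -0.8, -0.4]
opening: 0.553
grasp_force: 0.0
```

Emit:
play_rows --dp '[[0, 0, 0], [0, 0, 0], [0, 0, 0], [0, 0, 0], [0, 0, 0]]' --rot '[[0, 0, 0], [0, 0, 0], [0, 0, 0], [0, 0, 0], [0, 0, 0]]' --fingers 0 --grip_force 40

```text
clock: 8.33
eef_pos: [465.7, -288.7, 7.5]
tcp_rot: [3.14, -0.002, 0.216]
contact_force: [0.4, 2.3, 7.7]
opening: 0.269
grasp_force: 41.0
```

```bash
python3 -c "
from h import *
f=optics.grab_frame('top'); np.set_printoptions(precision=1,suppress=True)
W=lambda x,y,z: world(f,(185+(x+.5)/3.6-.5,165+(y+.5)/3.6-.5),z)
p=W(351,124,115); e=W(109,147,89); print(p,e)
n=np.array([-.077,.997]); P=p[:2]+n*97.5; E=e[:2]-n*92.5; print('mid from pull',P,'from edge',E)
to(520,119,160,1.648)"
```

```text
[527.   21.6 115. ] [513.2 222.2  89. ]
mid from pull [519.5 118.8] from edge [520.3 130. ]
pos [ 465.7 -288.6    7.5] rot [ 3.1 -0.   0.2] F [0.6 1.3 8.8] q1,q6 [-0.6  0.8] open 0.269 t 8.3833
dp [ 3.5 -9.7 -3.8] rot [  0.   -0.  -13.7]
```

Emit:
play_rows --dp '[[0, 0, -0.6], [0, 0, -1.4], [0.2, -0.5, -2.2], [0.5, -1.2, -2.9], [0.8, -2.0, -3.6]]' --rot '[[0, 0, 0], [0, 0, 0], [0, 0, 0], [0, 0, 0], [0, 0, 0]]'

```text
clock: 8.8
eef_pos: [478.5, -205.0, 150.4]
tcp_rot: [3.141, -0.001, 0.215]
contact_force: [2.1, -0.2, -2.7]
opening: 0.268
grasp_force: 40.8
```

Emit:
play_rows --dp '[[0.3, -0.8, -0.1], [0.6, -1.6, -0.3], [0.9, -2.4, -0.3], [1.2, -3.2, -0.3], [1.5, -4.0, -0.3]]' --rot '[[0, 0, -1], [0, 0, -2], [0, 0, -3], [0, 0, -4], [0, 0, -5]]'

```text
clock: 9.22
eef_pos: [502.4, -34.5, 161.1]
tcp_rot: [3.141, -0.0, 0.745]
contact_force: [0.9, -1.0, -3.5]
opening: 0.266
grasp_force: 40.8
```

```bash
python3 -c "
from h import *
to(519.3,125,150,1.648)"
```

```text
pos [502.4 -34.5 161.1] rot [ 3.141 -0.     0.745] F [ 0.9 -1.  -3.5] q1,q6 [-0.07  0.75] open 0.266 t 9.2167
dp [ 3.014 -2.645  0.276] rot [ 6.000e-03 -1.000e-03 -8.623e+00]
```

Emit:
play_rows --dp '[[0.6, -0.53, 0], [1.2, -1.06, 0], [1.8, -1.59, 0], [2.4, -2.12, 0], [3.01, -2.64, 0]]' --rot '[[0, 0, -1.1], [0, 0, -2.2], [0, 0, -3.3], [0, 0, -4.4], [0, 0, -5.5]]'

```text
clock: 9.63
eef_pos: [519.8, 124.6, 160.7]
tcp_rot: [-3.141, 0.0, 1.322]
contact_force: [0.8, -0.4, -3.8]
opening: 0.267
grasp_force: 40.8
```

Emit:
play_rows --dp '[[0, 0, 0], [0, 0, 0], [0, 0, 0], [0, 0, 0.3], [0, 0, 0.3]]' --rot '[[0, 0, -1.1], [0, 0, -2.2], [0, 0, -3.12], [0, 0, -3.12], [0, 0, -3.12]]'

```text
clock: 10.05
eef_pos: [519.1, 122.9, 147.3]
tcp_rot: [-3.139, 0.0, 1.643]
contact_force: [-0.5, -0.4, -3.7]
opening: 0.269
grasp_force: 40.7
```

```bash
python3 -c "
from h import *
to(519.3,125,101,1.648)
f=optics.grab_frame('top');g=optics.grab_frame('scene')
a=cv2.resize(f['color'][155:245,190:310,::-1],(400,300));b=cv2.resize(g['color'][190:280,300:420,::-1],(400,300))
cv2.imwrite('pics/c6.png',np.hstack([a,b]))"
```

```text
pos [519.1 122.9 147.3] rot [-3.139  0.     1.643] F [-0.5 -0.4 -3.7] q1,q6 [0.23 0.16] open 0.269 t 10.05
dp [0.053 0.012 1.156] rot [-0.022  0.004 -0.047]
```

View pics/c6.png

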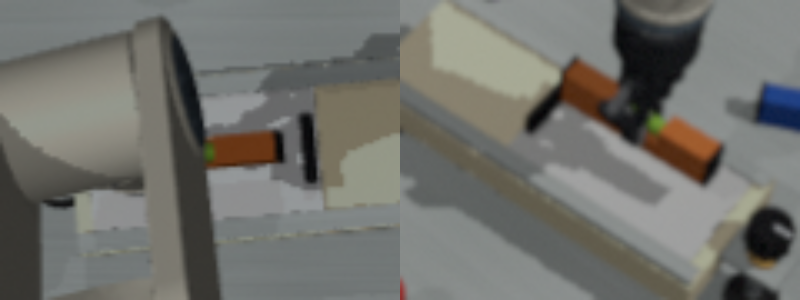

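The level is held over the cover lengthwise, with its -y end at (277,147) in the left crop, clear of the pull. I'll lower it.

Emit:
play_rows --dp '[[0.05, 0.01, 0.3], [0.05, 0.01, 0.6], [0.05, 0.01, 0.9], [0.05, 0.01, 1.1], [0.05, 0.01, 1.15]]' --rot '[[0, 0, 0], [0, 0, 0], [0, 0, -0.05], [0, 0, -0.05], [0, 0, -0.05]]'

```text
clock: 10.57
eef_pos: [519.7, 124.9, 100.9]
tcp_rot: [-3.139, 0.0, 1.648]
contact_force: [0.5, -1.1, -3.7]
opening: 0.267
grasp_force: 40.7
```

Emit:
play_rows --dp '[[0, 0, 0.02], [0, 0, 0.04], [0, 0, 0.06], [0, 0, 0.06], [0, 0, 0.06]]' --rot '[[0, 0, 0], [0, 0, 0], [0, 0, 0], [0, 0, 0], [0, 0, 0]]'

```text
clock: 10.98
eef_pos: [520.9, 125.2, 100.5]
tcp_rot: [3.141, -0.0, 1.648]
contact_force: [-0.2, -0.1, -3.2]
opening: 0.267
grasp_force: 40.7
```

```bash
python3 -c "
from h import *
f=optics.grab_frame('top')
e=world(f,(190+278/3.333-.5,155+147/3.333-.5),180);print(e, e[1]+80)
to(519.3,125,97,1.648)"
```

```text
[523.91414531  41.13176221 180.        ] 121.13176220880707
pos [520.9 125.2 100.5] rot [ 3.141 -0.     1.648] F [ 0.1  1.1 -3.6] q1,q6 [0.23 0.16] open 0.264 t 11.0333
dp [-0.002 -0.04   0.087] rot [ 0.007 -0.001  0.001]
```

Emit:
play_rows --dp '[[0, 0, 0.03], [0, 0, 0.05], [0, 0, 0.07], [0, 0, 0.07], [0, 0, 0.07]]' --rot '[[0, 0, 0], [0, 0, 0], [0, 0, 0], [0, 0, 0], [0, 0, 0]]'

```text
clock: 11.45
eef_pos: [520.6, 125.1, 97.2]
tcp_rot: [-3.141, 0.0, 1.648]
contact_force: [1.0, 0.5, -3.6]
opening: 0.262
grasp_force: 40.8
```

Emit:
play_rows --dp '[[0, 0, 0.02], [0, 0, 0.03], [0, 0, 0.04], [0, 0, 0.04], [0, 0, 0.04]]' --rot '[[0, 0, 0], [0, 0, 0], [0, 0, 0], [0, 0, 0], [0, 0, 0]]'

```text
clock: 11.87
eef_pos: [520.7, 125.2, 95.7]
tcp_rot: [3.142, -0.0, 1.648]
contact_force: [-0.8, 0.3, -1.7]
opening: 0.265
grasp_force: 40.9
```

Emit:
play_rows --dp '[[0, 0, 0.02], [0, 0, 0.03], [0, 0, 0.03], [0, 0, 0.03]]' --rot '[[0, 0, 0], [0, 0, 0], [0, 0, 0], [0, 0, 0]]'

```text
clock: 12.2
eef_pos: [520.7, 125.2, 95.6]
tcp_rot: [3.141, -0.0, 1.648]
contact_force: [-4.5, -1.0, 12.2]
opening: 0.265
grasp_force: 42.6
```

Emit:
play_rows --dp '[[0, 0, 0], [0, 0, 0], [0, 0, 0], [0, 0, 0]]' --rot '[[0, 0, 0], [0, 0, 0], [0, 0, 0], [0, 0, 0]]' --fingers 0.5

```text
clock: 12.53
eef_pos: [520.8, 125.2, 94.5]
tcp_rot: [3.141, -0.0, 1.648]
contact_force: [-0.0, -0.3, 0.4]
opening: 0.496
grasp_force: 0.0
```

Emit:
play_rows --dp '[[0, 0, -0.4], [0, 0, -1], [0, 0, -1.6], [0, 0, -2], [0, 0, -2]]' --rot '[[0, 0, 0], [0, 0, 0], [0, 0, 0], [0, 0, 0], [0, 0, 0]]'

```text
clock: 12.95
eef_pos: [522.8, 125.6, 177.8]
tcp_rot: [3.136, -0.001, 1.648]
contact_force: [0.5, -0.2, 0.7]
opening: 0.498
grasp_force: 0.0
```

```bash
python3 -c "
from h import *
to(509.1,261.8,160,2.25)"
```

```text
pos [522.8 125.6 177.8] rot [ 3.136e+00 -1.000e-03  1.648e+00] F [ 0.5 -0.2  0.7] q1,q6 [0.23 0.16] open 0.498 t 12.95
dp [ 3.42  -0.081  0.448] rot [ 0.053  0.008 -5.748]
```

Emit:
play_rows --dp '[[0.9, 0, 0], [1.8, 0, 0], [2.6, -0.03, 0], [3.42, -0.08, 0.2], [3.42, -0.08, 0.45]]' --rot '[[0, 0, -1.1], [0, 0, -2.2], [0, 0, -3.3], [0, 0, -4.4], [0, 0, -5.5]]' --fingers 0.68

```text
clock: 13.37
eef_pos: [506.8, 266.2, 156.3]
tcp_rot: [3.139, -0.001, 2.232]
contact_force: [-0.8, -0.6, -1.2]
opening: 0.68
grasp_force: 0.0
```

```bash
cat >> h.py <<'E'
def bub(cam="scene",cy=123.,z=121.,show=True):
    """sample along the vial, s = mm towards the knob from the level's middle"""
    f=optics.grab_frame(cam); n=np.array([-.077,.997]); c=np.array([519.5-.077*(cy-122),cy])
    im=cv2.cvtColor(f["color"],cv2.COLOR_RGB2HSV)
    for s in range(-40,41,2):
        u=np.float32(proj(f,[*(c+n*s),z])); q=cv2.getRectSubPix(f["color"],(1,1),(float(u[0]),float(u[1])))[0,0]
        print(s,u.round(1),q)
E
python3 -c "
from h import *
to(509.1,261.8,98,2.25)
bub()
f=optics.grab_frame('top');g=optics.grab_frame('scene')
cv2.imwrite('pics/t7.png',f['color'][:,:,::-1]);cv2.imwrite('pics/s7.png',g['color'][:,:,::-1])
u=proj(f,[519.5,122,129]);v=proj(g,[519.5,122,129]);print(u,v)
def c(im,u):x,y=map(int,u);return cv2.resize(im['color'][y-18:y+18,x-24:x+24,::-1],(400,300),interpolation=cv2.INTER_CUBIC)
cv2.imwrite('pics/c7.png',np.hstack([c(f,u),c(g,v)]))
"
```

```text
pos [506.8 266.2 156.3] rot [ 3.139e+00 -1.000e-03  2.232e+00] F [-0.8 -0.6 -1.2] q1,q6 [ 0.48 -0.18] open 0.68 t 13.3667
dp [-0.124 -0.027  1.458] rot [ 0.028 -0.01  -0.171]
-40 [360.3 228.5] [120  66  32]
-38 [360.8 228.8] [119  66  32]
-36 [361.4 229.1] [116  68  32]
-34 [361.9 229.4] [110  75  33]
-32 [362.4 229.8] [101  87  34]
-30 [363.  230.1] [ 90 102  37]
-28 [363.5 230.4] [ 88 110  39]
-26 [364.  230.7] [ 87 115  42]
-24 [364.6 231.1] [ 86 116  44]
-22 [365.1 231.4] [ 87 115  47]
-20 [365.7 231.7] [ 91 115  59]
-18 [366.2 232. ] [ 97 114  73]
-16 [366.7 232.4] [105 115  87]
-14 [367.3 232.7] [112 118  98]
-12 [367.8 233. ] [120 124 107]
-10 [368.4 233.3] [119 125 104]
-8 [368.9 233.7] [117 126 101]
-6 [369.4 234. ] [111 122  90]
-4 [370.  234.3] [103 118  76]
-2 [370.5 234.7] [ 92 115  58]
0 [371.1 235. ] [ 86 114  45]
2 [371.6 235.3] [ 82 111  40]
4 [372.2 235.6] [ 79 107  38]
6 [372.7 236. ] [ 76 103  35]
8 [373.3 236.3] [ 75 101  35]
10 [373.8 236.6] [ 78 105  37]
12 [374.3 237. ] [ 82 110  39]
14 [374.9 237.3] [ 84 112  40]
16 [375.4 237.6] [ 85 112  41]
18 [376. 238.] [ 85 111  39]
20 [376.5 238.3] [ 91 102  37]
22 [377.1 238.6] [101  92  36]
24 [377.6 239. ] [109  79  33]
26 [378.2 239.3] [114  69  30]
28 [378.7 239.6] [116  66  31]
30 [379.3 240. ] [117  65  32]
32 [379.8 240.3] [117  65  31]
34 [380.4 240.6] [116  64  31]
36 [380.9 241. ] [116  65  32]
38 [381.5 241.3] [116  64  30]
40 [382.1 241.6] [115  62  27]
[246.52141986 201.91475421] [371.05377771 233.31122086]
```

View pics/c7.png

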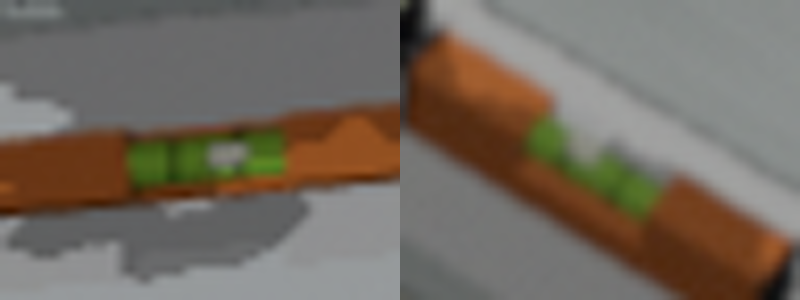

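Both crops show the bubble about 6.7 mm from the middle, away from the knob (top crop: bubble at x=227, lines at 177 and 240). It therefore needs about 1.5 rad clockwise. I'll descend and grip the knob.

Emit:
play_rows --dp '[[-0.12, -0.03, 0.2], [-0.12, -0.03, 0.6], [-0.12, -0.03, 1.0], [-0.12, -0.03, 1.3], [-0.12, -0.03, 1.46]]' --rot '[[0, 0, -0.17], [0, 0, -0.17], [0, 0, -0.17], [0, 0, -0.17], [0, 0, -0.17]]'

```text
clock: 13.93
eef_pos: [508.4, 255.5, 96.7]
tcp_rot: [-3.14, -0.0, 2.238]
contact_force: [0.2, -1.0, 0.0]
opening: 0.68
grasp_force: 0.0
```

Emit:
play_rows --dp '[[0, 0, 0], [0, 0, 0], [0, 0, 0], [0, 0, 0], [0, 0, 0]]' --rot '[[0, 0, 0], [0, 0, 0], [0, 0, 0], [0, 0, 0], [0, 0, 0]]' --fingers 0.3 --grip_force 30

```text
clock: 14.35
eef_pos: [513.0, 259.2, 98.9]
tcp_rot: [3.132, 0.001, 2.239]
contact_force: [14.0, 11.4, -17.3]
opening: 0.479
grasp_force: 35.6
```

Gripped, but off-centre by about 6 mm along the closing axis. I'll open, recentre and re-grip.

Emit:
play_rows --dp '[[0, 0, 0], [0, 0, 0], [0.05, 0.1, 0], [0.11, 0.15, 0], [0.11, 0.15, 0]]' --rot '[[0, 0, 0], [0, 0, 0], [0, 0, 0], [0, 0, 0], [0, 0, 0]]' --fingers 0.68

```text
clock: 14.77
eef_pos: [511.1, 264.5, 98.4]
tcp_rot: [3.141, -0.0, 2.242]
contact_force: [0.5, 0.0, -0.1]
opening: 0.675
grasp_force: 0.0
```

Emit:
play_rows --dp '[[0, 0, 0], [0, 0, 0], [0, 0, 0], [0, 0, 0]]' --rot '[[0, 0, 0], [0, 0, 0], [0, 0, 0], [0, 0, 0]]' --fingers 0.3

```text
clock: 15.1
eef_pos: [510.0, 263.4, 98.3]
tcp_rot: [-3.14, -0.0, 2.242]
contact_force: [-3.8, -2.4, 6.1]
opening: 0.483
grasp_force: 30.2
```

Emit:
play_rows --dp '[[0, 0, 0], [0, 0, 0], [0, 0, 0], [0, 0, 0], [0, 0, 0]]' --rot '[[0, 0, 1], [0, 0, 2], [0, 0, 3], [0, 0, 4], [0, 0, 5]]'

```text
clock: 15.52
eef_pos: [509.2, 263.0, 98.3]
tcp_rot: [-3.138, 0.001, 1.713]
contact_force: [-7.5, -3.9, 9.1]
opening: 0.481
grasp_force: 30.6
```

```bash
python3 -c "
from h import *
print(telemetry.sense()['wrist_torque'],telemetry.sense()['contact_force']);bub()" | awk 'NR==1||/-?[0-9]+ \[/' | tail -41 | awk '{print $1,$(NF-2),$(NF-1),$NF}' | paste - - - -
```

```text
-40 [116 65 31]	-38 [115 65 31]	-36 [112 67 31]	-34 [104 73 30]
-32 [95 86 33]	-30 87 100 38]	-28 85 108 39]	-26 86 114 42]
-24 89 118 45]	-22 90 119 47]	-20 92 117 55]	-18 95 115 67]
-16 [101 113 80]	-14 [108 116 91]	-12 [115 122 101]	-10 [116 124 101]
-8 [115 123 99]	-6 [109 120 89]	-4 [102 118 78]	-2 92 114 60]
0 86 113 46]	2 82 110 42]	4 79 106 39]	6 76 102 38]
8 76 101 38]	10 79 105 38]	12 81 110 38]	14 83 112 40]
16 85 111 41]	18 86 108 38]	20 [93 99 36]	22 [102 87 33]
24 [110 75 30]	26 [114 67 30]	28 [115 64 30]	30 [115 63 30]
32 [115 64 30]	34 [116 64 31]	36 [116 64 30]	38 [116 64 31]
40 [116 64 31]
```

Emit:
play_rows --dp '[[0, 0, 0], [0, 0, 0], [0, 0, 0], [0, 0, 0], [0, 0, 0]]' --rot '[[0, 0, 1], [0, 0, 2], [0, 0, 3], [0, 0, 4], [0, 0, 5]]'

```text
clock: 15.98
eef_pos: [508.3, 263.0, 98.2]
tcp_rot: [-3.138, 0.004, 1.19]
contact_force: [-10.9, -0.9, 12.6]
opening: 0.481
grasp_force: 30.7
```

Emit:
play_rows --dp '[[0, 0, 0], [0, 0, 0], [0, 0, 0], [0, 0, 0], [0, 0, 0]]' --rot '[[0, 0, 1], [0, 0, 2], [0, 0, 3], [0, 0, 4], [0, 0, 4.5]]'

```text
clock: 16.4
eef_pos: [507.6, 263.5, 98.2]
tcp_rot: [-3.139, 0.005, 0.717]
contact_force: [-14.0, 1.4, 12.7]
opening: 0.483
grasp_force: 31.0
```

Emit:
play_rows --dp '[[0, 0, 0], [0, 0, 0], [0, 0, 0], [0, 0, 0], [0, 0, 0]]' --rot '[[0, 0, 0], [0, 0, 0], [0, 0, 0], [0, 0, 0], [0, 0, 0]]'

```text
clock: 16.82
eef_pos: [507.6, 263.5, 98.3]
tcp_rot: [-3.139, 0.005, 0.723]
contact_force: [-13.9, 0.7, 12.6]
opening: 0.484
grasp_force: 31.0
```

Emit:
play_rows --dp '[[0, 0, 0], [0, 0, 0], [0, 0, 0], [0, 0, 0], [0, 0, 0]]' --rot '[[0, 0, 0], [0, 0, 0], [0, 0, 0], [0, 0, 0], [0, 0, 0]]'

```text
clock: 17.23
eef_pos: [507.6, 263.5, 98.3]
tcp_rot: [-3.139, 0.005, 0.723]
contact_force: [-13.3, 1.1, 12.8]
opening: 0.478
grasp_force: 31.0
```

Emit:
play_rows --dp '[[0, 0, 0], [0, 0, 0], [0, 0, 0], [0, 0, 0], [0, 0, 0]]' --rot '[[0, 0, 0], [0, 0, 0], [0, 0, 0], [0, 0, 0], [0, 0, 0]]'

```text
clock: 17.65
eef_pos: [507.6, 263.5, 98.3]
tcp_rot: [-3.139, 0.005, 0.723]
contact_force: [-13.2, 0.5, 12.9]
opening: 0.481
grasp_force: 31.0
```

```bash
cat >> h.py <<'E'
def offs(cam="scene",cy=123.,z=121.):
    f=optics.grab_frame(cam); n=np.array([-.077,.997]); c=np.array([519.5-.077*(cy-122),cy]); S=np.arange(-45,45,.5)
    P=np.array([cv2.getRectSubPix(f["color"],(1,1),tuple(map(float,proj(f,[*(c+n*s),z]))))[0,0] for s in S]).astype(float)
    g=S[P[:,1]>P[:,0]]; v=(S>=g[0])&(S<=g[-1]); B=P[:,2]*v; w=np.clip(B-70,0,None); b=(w*S).sum()/w.sum()
    print(cam,"notch",g[0],g[-1],"bubble",b.round(1),"offset",((b-(g[0]+g[-1])/2)*54/(g[-1]-g[0])).round(2),"peak",B.max())
E
python3 -c "
from h import *
s=telemetry.sense();print(s['wrist_torque'],s['qpos'])
offs();offs();bub()" | sed 's/\[[0-9. ]*\] //' | paste - - - - - -
```

```text
[ 0.01688499  2.04306864 -0.09613884] [0.47519243 0.43453742 1.85159411 0.00210096 0.8612674  1.32177557]	scene notch -31.0 20.0 bubble -5.0 offset 0.49 peak 102.0	scene notch -31.0 19.5 bubble -5.0 offset 0.85 peak 102.0	-40 [116  64  31]	-38 [114  63  30]	-36 [109  65  29]
-34 [100  70  29]	-32 [91 83 31]	-30 [84 99 36]	-28 [ 83 107  38]	-26 [ 84 113  40]	-24 [ 88 118  43]
-22 [ 88 117  43]	-20 [ 84 112  41]	-18 [ 79 104  38]	-16 [ 75 100  40]	-14 [ 82 103  52]	-12 [ 96 112  73]
-10 [106 119  87]	-8 [115 124  98]	-6 [118 125 102]	-4 [117 124 101]	-2 [112 122  95]	0 [108 120  89]
2 [ 96 112  71]	4 [ 83 103  54]	6 [71 95 38]	8 [70 95 35]	10 [ 76 102  36]	12 [ 81 109  39]
14 [ 83 112  40]	16 [ 85 110  40]	18 [ 89 108  38]	20 [97 97 37]	22 [106  85  35]	24 [113  74  33]
26 [115  67  30]	28 [116  65  30]	30 [116  64  30]	32 [115  63  30]	34 [115  65  31]	36 [116  66  32]
38 [115  64  30]	40 [115  63  29]
```

The bubble is now centred: it sits at s≈-5.0 between lines at -16 and +7. I'll release the knob and rise.

Emit:
play_rows --dp '[[0, 0, 0], [0, 0, 0], [0, 0, 0], [0, 0, 0]]' --rot '[[0, 0, 0], [0, 0, 0], [0, 0, 0], [0, 0, 0]]' --fingers 0.62

```text
clock: 18.13
eef_pos: [511.1, 263.9, 98.1]
tcp_rot: [3.141, -0.0, 0.723]
contact_force: [0.4, 0.1, -0.8]
opening: 0.624
grasp_force: 0.0
```

Emit:
play_rows --dp '[[0, 0, -0.3], [0, 0, -0.8], [0, 0, -1.4], [0, 0, -1.9], [0, 0, -1.9]]' --rot '[[0, 0, 0], [0, 0, 0], [0, 0, 0], [0, 0, 0], [0, 0, 0]]'

```text
clock: 18.55
eef_pos: [513.2, 265.0, 179.0]
tcp_rot: [3.14, -0.007, 0.723]
contact_force: [1.3, 0.6, -0.1]
opening: 0.618
grasp_force: 0.0
```

Emit:
play_rows --dp '[[0, 0, 0], [0, 0, 0], [0, 0, 0], [0, 0, 0], [0, 0, 0]]' --rot '[[0, 0, 0], [0, 0, 0], [0, 0, 0], [0, 0, 0], [0, 0, 0]]'

```text
clock: 18.97
eef_pos: [510.4, 263.7, 173.3]
tcp_rot: [-3.141, 0.002, 0.723]
contact_force: [0.1, -0.6, -0.9]
opening: 0.619
grasp_force: 0.0
```

```bash
python3 -c "
from h import *
offs();offs()
to(519.4,123,145,0.077)"
```

```text
scene notch -31.5 20.0 bubble -5.0 offset 0.83 peak 102.0
scene notch -31.5 20.0 bubble -5.0 offset 0.77 peak 103.0
pos [510.6 263.8 173.5] rot [-3.141e+00  1.000e-03  7.230e-01] F [0.6 0.1 0.1] q1,q6 [0.47 1.32] open 0.618 t 19.0667
dp [-2.163  2.784  0.714] rot [1.000e-03 1.000e-02 6.172e+00]
```

Emit:
play_rows --dp '[[-0.43, 0.56, 0], [-0.86, 1.12, 0], [-1.3, 1.68, 0], [-1.73, 2.24, 0], [-2.16, 2.78, 0]]' --rot '[[0, 0, 1.1], [0, 0, 2.2], [0, 0, 3.3], [0, 0, 4.4], [0, 0, 5.5]]' --fingers 1

```text
clock: 19.48
eef_pos: [519.5, 122.1, 173.9]
tcp_rot: [3.142, 0.0, 0.142]
contact_force: [0.6, -0.6, -0.2]
opening: 0.998
grasp_force: 0.0
```

Emit:
play_rows --dp '[[0, 0, 0], [0, 0, 0], [0, 0, 0.3], [0, 0, 0.6], [0, 0, 0.6]]' --rot '[[0, 0, 0.67], [0, 0, 0.67], [0, 0, 0.67], [0, 0, 0.67], [0, 0, 0.67]]'

```text
clock: 19.9
eef_pos: [518.4, 123.7, 148.2]
tcp_rot: [3.141, 0.003, 0.08]
contact_force: [-1.0, 0.7, -1.0]
opening: 0.998
grasp_force: 0.0
```

Emit:
play_rows --dp '[[0, 0, 0], [0, 0, 0]]' --rot '[[0, 0, 0], [0, 0, 0]]'

```text
clock: 20.07
eef_pos: [519.8, 123.9, 150.4]
tcp_rot: [-3.142, -0.0, 0.079]
contact_force: [-0.2, -0.7, 0.4]
opening: 1.0
grasp_force: 0.0
```

```bash
python3 -c "
from h import *
to(519.4,123,120,0.077)
offs();offs('top')
f=optics.grab_frame('scene');v=proj(f,[519.5,122,125]);x,y=map(int,v);crop(f,'pics/c8.png',x-50,y-45,100,75,8)"
```

```text
pos [519.8 123.9 150.4] rot [-3.142 -0.     0.079] F [-0.2 -0.7  0.4] q1,q6 [0.23 1.72] open 1.0 t 20.0667
dp [-0.013  0.022  0.761] rot [-0.001 -0.001  0.02 ]
scene notch -31.5 19.0 bubble -5.0 offset 1.31 peak 103.0
top notch -40.0 -16.5 bubble nan offset nan peak 18.0h.py:28: RuntimeWarning: invalid value encountered in scalar divide
  g=S[P[:,1]>P[:,0]]; v=(S>=g[0])&(S<=g[-1]); B=P[:,2]*v; w=np.clip(B-70,0,None); b=(w*S).sum()/w.sum()
```

View pics/c8.png

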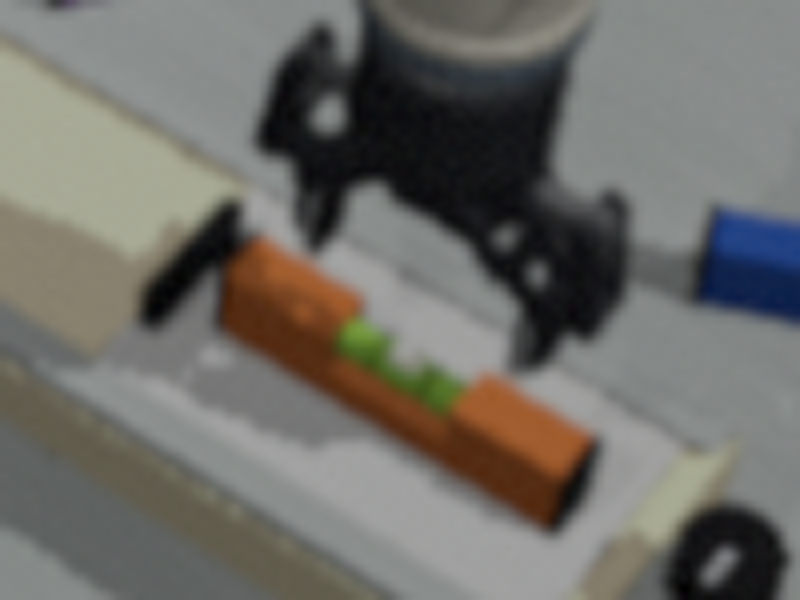

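The level stands upright and lengthwise between the pull and the far edge, with the bubble central and both open fingertips above the end blocks. I'll descend to contact.

Emit:
play_rows --dp '[[0, 0, 0.2], [0, 0, 0.4], [0, 0.02, 0.55], [0, 0.02, 0.65], [0, 0.02, 0.65]]' --rot '[[0, 0, 0], [0, 0, 0], [0, 0, 0], [0, 0, 0], [0, 0, 0]]'

```text
clock: 20.63
eef_pos: [518.9, 122.3, 122.7]
tcp_rot: [3.141, 0.002, 0.077]
contact_force: [0.6, 0.1, -0.2]
opening: 0.997
grasp_force: 0.0
```

Emit:
play_rows --dp '[[0, 0, 0.03], [0, 0, 0.06], [0, 0, 0.09], [0, 0, 0.11], [0, 0, 0.11]]' --rot '[[0, 0, 0], [0, 0, 0], [0, 0, 0], [0, 0, 0], [0, 0, 0]]'

```text
clock: 21.05
eef_pos: [519.7, 122.6, 119.7]
tcp_rot: [3.142, -0.0, 0.077]
contact_force: [0.0, -0.0, 0.1]
opening: 1.002
grasp_force: 0.0
```

Emit:
play_rows --dp '[[0, 0, 0.02], [0, 0, 0.04], [0, 0, 0.06], [0, 0, 0.07], [0, 0, 0.07]]' --rot '[[0, 0, 0], [0, 0, 0], [0, 0, 0], [0, 0, 0], [0, 0, 0]]'

```text
clock: 21.47
eef_pos: [519.7, 122.6, 116.8]
tcp_rot: [3.142, 0.0, 0.077]
contact_force: [-0.1, -0.3, 0.1]
opening: 1.003
grasp_force: 0.0
```

Emit:
play_rows --dp '[[0, 0, 0.01], [0, 0, 0.02], [0, 0, 0.03], [0, 0, 0.03], [0, 0, 0.03]]' --rot '[[0, 0, 0], [0, 0, 0], [0, 0, 0], [0, 0, 0], [0, 0, 0]]'

```text
clock: 21.88
eef_pos: [519.8, 122.6, 116.3]
tcp_rot: [-3.142, -0.0, 0.077]
contact_force: [-1.3, -0.7, 8.3]
opening: 1.002
grasp_force: 3.6
```

Emit:
play_rows --dp '[[0, 0, 0.01], [0, 0, 0.02], [0, 0, 0.02], [0, 0, 0.02], [0, 0, 0.02]]' --rot '[[0, 0, 0], [0, 0, 0], [0, 0, 0], [0, 0, 0], [0, 0, 0]]'

```text
clock: 22.3
eef_pos: [519.9, 122.6, 116.2]
tcp_rot: [-3.142, -0.001, 0.077]
contact_force: [-5.9, -2.3, 16.7]
opening: 1.0
grasp_force: 7.9
```

```bash
python3 -c "
from h import *
offs()"
```

```text
scene notch -31.5 20.0 bubble -5.2 offset 0.62 peak 104.0
```

Emit:
play_rows --dp '[[-0.01, 0, 0.01], [-0.02, 0, 0.02], [-0.02, 0, 0.02], [-0.02, 0, 0.02], [-0.02, 0, 0.02]]' --rot '[[0, 0, 0], [0, 0, 0], [0, 0, 0], [0, 0, 0], [0, 0, 0]]'

```text
clock: 22.77
eef_pos: [519.9, 122.6, 116.2]
tcp_rot: [-3.141, -0.002, 0.077]
contact_force: [-5.7, -1.0, 21.4]
opening: 0.999
grasp_force: 10.9
```

Emit:
play_rows --dp '[[0, 0, 0], [0, 0, 0], [0, 0, 0], [0, 0, 0], [0, 0, 0]]' --rot '[[0, 0, 0], [0, 0, 0], [0, 0, 0], [0, 0, 0], [0, 0, 0]]'

```text
clock: 23.18
eef_pos: [519.9, 122.6, 116.2]
tcp_rot: [-3.141, -0.002, 0.077]
contact_force: [-4.8, -1.8, 22.2]
opening: 1.0
grasp_force: 10.9
```

Emit:
play_rows --dp '[[0, 0, 0], [0, 0, 0], [0, 0, 0], [0, 0, 0], [0, 0, 0]]' --rot '[[0, 0, 0], [0, 0, 0], [0, 0, 0], [0, 0, 0], [0, 0, 0]]'

```text
clock: 23.6
eef_pos: [519.9, 122.6, 116.2]
tcp_rot: [-3.141, -0.002, 0.077]
contact_force: [-5.3, -1.2, 21.2]
opening: 1.001
grasp_force: 10.9
```

```bash
python3 -c "
from h import *
offs();bub()" | sed 's/\[[0-9. ]*\] //' | paste - - - - - -
```

```text
scene notch -31.5 20.0 bubble -5.1 offset 0.64 peak 103.0	-40 [116  64  31]	-38 [115  64  30]	-36 [110  67  29]	-34 [103  78  31]	-32 [99 99 37]
-30 [100 123  46]	-28 [102 132  49]	-26 [105 139  52]	-24 [103 138  51]	-22 [ 97 129  48]	-20 [ 86 115  42]
-18 [ 78 104  38]	-16 [73 97 39]	-14 [ 80 101  51]	-12 [ 96 112  72]	-10 [106 119  87]	-8 [114 123  98]
-6 [118 124 102]	-4 [118 124 102]	-2 [113 122  95]	0 [108 120  89]	2 [ 96 112  71]	4 [ 84 104  54]
6 [72 95 38]	8 [71 95 34]	10 [ 76 102  36]	12 [ 81 109  38]	14 [ 84 112  40]	16 [ 86 112  41]
18 [ 90 109  39]	20 [97 98 37]	22 [106  86  35]	24 [113  73  32]	26 [116  66  31]	28 [117  65  30]
30 [116  65  31]	32 [114  63  31]	34 [105  60  34]	36 [94 58 39]	38 [87 61 48]	40 [89 65 55]
```

```bash
python3 -c "
from rig import r
print(r.sign_off())"
```

```text
the job is handed in; nothing more can be done
None
```

I handed the job in with the cover shut against its stop, the orange level upright and lengthwise near the middle of the cover, its bubble within about 1 mm of centre, and the gripper still pressing down on it with about 21 N.

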